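# Start the exercise disc on the big-key CD player

### The job

Get the exercise music going on the CD player: with the fingers closed, push the raised disc lid down until its catch holds it shut, then press the far half of the red power rocker so that it tips over to on, then press the green play key right down and let it spring back, and finish clear of everything. Keep to that order and leave the other three keys alone; it is all pressing, so the player and the things around it, and the tape roll lying on it, stay standing where they are.

Things in the scene. Friction and masses are not known exactly. Their poses are not given: they have to be found in the camera images.
- player: White portable CD player, loose, 2 to 3 kg, rubber feet, 250 mm deep (x) by 380 wide (y), flat top deck 135 mm above the table. Origin under its centre; x from front (black key strip, nearest the robot) to rear, y to the robot's left. Volume wheel, 14 mm high, at the strip's right end; carrying handle along the rear edge (x +116 mm, top 163 mm above the table).
- lid (a joint): opening of the disc lid, rad: 0 shut, 1.2 wide open; starts at 0.8 to 1.1. Silver frame, clear window, 142 mm from rear hinge to free front edge, 144 wide, 6 thick; the free edge is nearest the robot. Stays where left while raised; from nearly shut it springs part-way up unless pushed home into the sprung catch at mid front edge.
- lid_hinge (a point): point on the lid's hinge axis, at the middle of the lid's width: x +86 mm of the player, 131 mm above the table. The axis runs along the player's y.
- lid_front (a point): the place to push: middle of the lid's outer (upper) face, 20 mm from its free edge, 122 mm from the hinge. Its z axis is the lid's outward normal. Moves with the lid; when shut it is flush with the deck, 135 mm above the table. 1 to 2 N here moves the lid; about 4 N, up to 8 if quick, snaps it past its catch.
- power (a joint): angle of the red power rocker, rad: 0 off, 0.34 on; snaps over-centre at 0.17 and stays. It is at the left end of the key strip, 44 mm (x) by 28 (y), pivoted at its middle. The far half (player's +x, white bar mark) is the on half and stands up when off; the near half has a white ring mark.
- power_on (a point): the place to press: middle of the on half of the rocker's top face, 16 mm from the pivot and 6 mm from the rocker's far end. 10 mm above the deck when off, about 5 mm lower when on; 3 to 4 N here tips it.
- play (a joint): travel of the green play key, m: 0 up, 0.004 right down. Spring key: 2 N to start, 4.4 N at the bottom, springs back when let go.
- play_top (a point): centre of the top of the green play key (white arrow mark), 26 mm (x) by 32 mm (y), 8 mm proud of the deck when up, 4 mm when right down. In the strip 115 mm right of the rocker, between a grey skip key and the blue stop key, 50 mm either side.
- stop (a joint): travel of the blue stop key next to play (50 mm to its right), m, same spring and size; leave alone
- back (a joint): travel of the grey skip key 50 mm left of play, m, same spring and size; leave alone
- next (a joint): travel of the grey skip key 100 mm right of play, m, same spring and size; leave alone
- tape_roll: loose roll of yellow tape, 52 mm across and 16 mm high, lying flat on the player's white top, right of the disc lid; origin under its centre
- bottle_green: loose empty clear bottle with green cap, 66 mm across, 210 mm high, standing left of the player; origin under its centre
- bottle_orange: loose empty clear bottle with orange cap, 62 mm across, 170 mm high, standing left of the player; origin under its centre
- glue: loose yellow glue bottle with red cap, 40 mm across, 110 mm high, right of the player; origin under its centre
- cups: loose upright stack of clear cups, 82 mm across, 165 mm high, right of the player; origin under its centre
- disc_case: loose flat disc case, 125 x 142 x 11 mm, lying on the table at the front right; origin under its centre
- pen_box: loose red box of felt pens, 110 x 75 mm, up to 145 mm high with the pens, standing on the table far to the left; origin under its centre

How it is judged:
By the outcome, as a careful person would: the job done as asked, in the order asked, and still so for the second after the job is handed in, with the robot touching nothing.
It also fails if it takes over 45 s, if anything falls off the work surface, if the arm or the gripper's body presses on something with over 40 N, if the wrist force passes 120 N, or if a joint passes its speed limit or range.

### The arm

A 7-joint arm with a two-finger parallel gripper is mounted at the origin on the work surface. World frame = base frame: x ahead of the robot, y to its left, z up, the work surface at z = 0. Lengths are in m, angles in rad, forces in N, time in s.
With the tool pointing down it reaches from about 0.425 to 0.925 m from the base axis. Payload 6.8 kg.
Tool frame: the origin (TCP) lies midway between the tips of the shut fingers; the grasp point (between the pads) lies 19 mm behind it; z points along the fingers, y is the line along which they close (so a half turn about z gives the same grasp; the last joint's range is limited). The gripper opens to 85 mm and grips with 20 to 120 N. Pads are 22 mm wide; open, the fingers measure 114 mm over their backs; the gripper's body (76 mm by 85 mm) begins 54 mm behind the grasp point. The pads swing forward as they close: fully open they stand 13 mm farther back than shut.
Start: joints at [-1.386, 0.477, 0.022, 1.555, -0.011, 1.109, -0.083], TCP at [0.195, 0.646, 0.231] pointing down, gripper open.
Joint ranges: [-2.96, 2.96], [-0.34, 2.1], [-1.41, 1.46], [0.24, 2.44], [-1.37, 4.51], [0.17, 1.92], [-2.96, 2.96]. Speed limits (rad/s): [2.39, 2.39, 3.14, 3.14, 3.14, 3.14, 3.14].

### API

Orientations are given as a unit quaternion [w, x, y, z].
In Python, from rig import arm, viewer gives the robot as it stands. The module is installed in compiled form; this text tells all that it offers.
- The arm moves only by the shell command python3 -m handwheel 'ROWS'. ROWS is JSON, a list of rows, each an object with "offset": the shift along the tool's x, y, z in m, a list of three; "angular": the turn, a rotation vector about the tool's x, y, z in degrees, a list of three; "hand": the finger opening in m, from 0 to 0.0854. A call has exactly 5 rows; each row shifts and turns the commanded pose from where the row before left it, along the tool's axes as they then stand; what a row does not reach is not made up. A row lasts 1/10 s, in which the tool goes at most 50 mm and 8.59 degrees, less where a joint would pass 70% of its speed; a pose out of reach is approached as far as the arm can. A call is refused whole if a number of a shift passes 0.05 or a number of a turn 8.59, either way. A call with a gripper value outside its range is refused whole. The fingers move at their own pace and stop on an object; the grip force is fixed at half the most. Time passes only in rows, so rows that do not move let the fingers close, or fill a call up. It gives the time, the measured TCP pose, the force, the opening and the grip force at its end, in the units of the state.
- arm.read_state(): the state, without advancing time (a new reading comes with each control period).
- viewer.snapshot(name): name is "scene" or "side" or "wrist"; returns (picture, depth): 400x640x3 uint8, red, green, blue; 400x640 float32, m along the optical axis (not along the pixel's ray), 0 where there is no reading.
- viewer.camera_params(name): a dict with "camera_matrix" (3x3 intrinsics, pixels), "rvec" (rotation vector, rad) and "tvec" (3), from world to camera coordinates, as OpenCV has them. Camera axes: x right, y down, z forward; pixel columns grow to the right and rows downward; lengths in m; the calibration is good to about 2 mm. A picture is of the moment at which its call begins: read the wrist's pose just before it. camera_params takes no time and is no camera call; for the wrist camera it gives the pose at the moment of the call.
- arm.job_done(): hands the job in; it is judged then, once.
The state is a dict: "t": time; "joint_pos": joint angles; "qd": joint speeds; "effort": joint torques, N m; "tool_pos": TCP position; "tcp_rot": TCP orientation; "contact_force": force on the tool from outside, world axes, zero at the start; "torque": the same for the moment, N m; "width": opening from 0.0 (shut) to 1.0 (fully open); "grasp_force": force on a finger pad.
Only numpy, scipy, OpenCV 4.12 (cv2) and the standard library are available. Lean on these libraries where they do the work, as an engineer would, in place of code of your own. Each camera call takes 0.05 s, during which the arm holds its last target. There are 200 camera calls.

## Working session

There is one attempt and no reset: what is moved stays moved. The work goes in short steps, Python scripts to look and compute and a shell command to move; the robot and the scene stay as the last step left them, time stands still between calls to the robot, and variables do not carry over. Pictures are saved under pics/ and viewed, at most 10 in all, crops included, and the job is handed in when it is done.

```bash
mkdir -p pics; cat > h.py <<'E'
import numpy as np, cv2
from rig import arm, viewer
def snap(n,f=None):
    P=viewer.camera_params(n); im,d=viewer.snapshot(n)
    K=np.array(P["camera_matrix"]);R=cv2.Rodrigues(np.array(P["rvec"],float))[0];t=np.array(P["tvec"],float).ravel()
    if f: cv2.imwrite("pics/"+f,im[:,:,::-1])
    v,u=np.mgrid[:400,:640]
    pc=np.stack([(u-K[0,2])/K[0,0]*d,(v-K[1,2])/K[1,1]*d,d],-1)
    W=(pc-t)@R
    W[d==0]=np.nan
    return im,d,W
E
python3 - <<'E'
from h import *
for n in("scene","side"):
    im,d,W=snap(n,n+"1.png"); np.savez(n+"1.npz",im=im,W=W)
s=arm.read_state();print(s)
E
```

```text
{'t': 0.1, 'joint_pos': array([-1.3860978 ,  0.47772455,  0.02237498,  1.55634795, -0.01149477,
        1.10931007, -0.08305994]), 'qd': array([-0.00128103, -0.00266079,  0.00139407, -0.00229775, -0.0003337 ,
        0.00101834,  0.00090379]), 'effort': array([ 4.82288204e-03, -5.97760856e+01,  1.61362879e+00, -2.81955028e+01,
        1.27618090e-02,  4.92176405e-03, -1.11557074e-05]), 'tool_pos': array([0.19470412, 0.64574986, 0.23042076]), 'tcp_rot': array([-5.12251277e-05,  1.45860120e-01,  9.89304875e-01, -8.29066175e-04]), 'contact_force': array([-0.32708577,  0.61190166, -0.18412544]), 'torque': array([-0.03532847, -0.02446114, -0.07164412]), 'grasp_force': 0.0, 'width': 1.0004316758055993}
```

View pics/scene1.png

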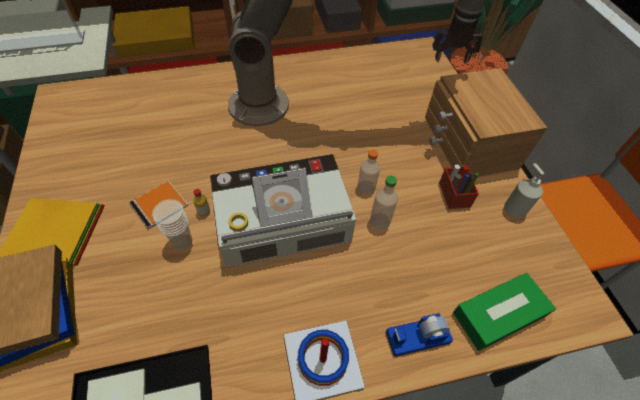

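View pics/side1.png

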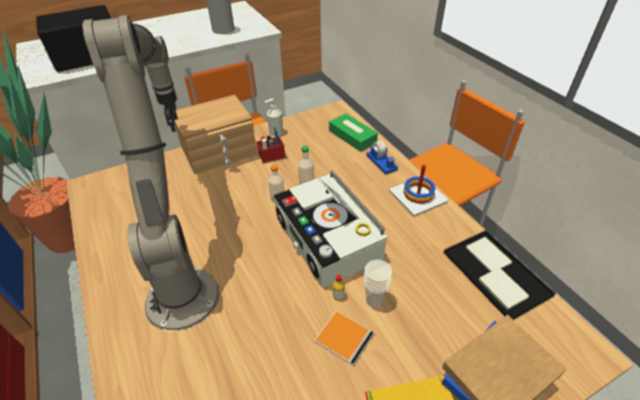

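Scene view (the camera faces the robot): red rocker about (316,166), green play (278,170), blue stop (262,173), raised lid about (283,195), tape (238,221). The bottles stand just left of the player. In the side view the rocker is at about (290,201).

```bash
python3 - <<'E'
from h import *
for n in("scene","side"):
    z=np.load(n+"1.npz");im=z["im"];W=z["W"]
    hsv=cv2.cvtColor(im,cv2.COLOR_RGB2HSV);H,S,V=hsv[...,0],hsv[...,1],hsv[...,2]
    x0=(W[...,2]>.12)&(W[...,2]<.17)&(W[...,0]>.3)&(W[...,0]<.9)&(abs(W[...,1])<.4)
    for c,m in dict(red=((H<8)|(H>172))&(S>150),green=(H>45)&(H<85)&(S>100),blue=(H>100)&(H<125)&(S>120),yel=(H>22)&(H<35)&(S>120)).items():
        m=(m&x0).astype(np.uint8)
        k,l,st,ce=cv2.connectedComponentsWithStats(m)
        for i in range(1,k):
            if st[i,4]>8: print(n,c,st[i,4],ce[i].round(1),np.nanmedian(W[l==i],0).round(4),np.nanmin(W[l==i],0).round(3),np.nanmax(W[l==i],0).round(3))
    # deck white
    w=(S<60)&(V>150)&(abs(W[...,2]-.135)<.008)&x0
    p=W[w][:,:2].astype(np.float32);print(w.sum(),np.median(W[w][:,2]),cv2.minAreaRect(p))
    # everything above .17 in the player area (lid)
    q=(W[...,2]>.175)&(W[...,0]>.35)&(W[...,0]<.85)&(abs(W[...,1])<.3)
    k,l,st,ce=cv2.connectedComponentsWithStats(q.astype(np.uint8))
    for i in range(1,k):
        if st[i,4]>15: print("high",st[i,4],ce[i].round(),np.median(W[l==i],0).round(3),W[l==i].min(0).round(3),W[l==i].max(0).round(3))
im,d,W=np.load("scene1.npz")["im"],0,0
cv2.imwrite("pics/c.png",cv2.resize(im[140:270,190:410][:,:,::-1],(792,468),interpolation=cv2.INTER_CUBIC))
E
```

```text
scene red 80 [315.7 165.6] [0.4656 0.1195 0.1434] [0.441 0.105 0.137] [0.487 0.135 0.15 ]
scene green 48 [277.3 168.6] [0.4516 0.0028 0.1429] [ 0.435 -0.012  0.132] [0.465 0.023 0.148]
scene blue 34 [260.7 171.9] [ 0.4549 -0.0485  0.1435] [ 0.44  -0.061  0.135] [ 0.467 -0.03   0.147]
scene yel 136 [237.9 220.6] [ 0.617  -0.1314  0.1516] [ 0.591 -0.156  0.135] [ 0.642 -0.107  0.156]
3233 0.13585986400011218 ((0.5634588003158569, -0.08091077208518982), (0.21844956278800964, 0.533316433429718), 0.9397058486938477)
high 1771 [280. 188.] [ 0.581 -0.006  0.214] [ 0.543 -0.076  0.175] [0.614 0.068 0.253]
high 117 [389. 183.] [0.619 0.289 0.207] [0.599 0.279 0.175] [0.627 0.3   0.215]
side red 49 [290.3 199.4] [0.4621 0.1185 0.1413] [0.441 0.106 0.135] [0.476 0.147 0.149]
side green 75 [302.9 220.3] [0.4551 0.0028 0.1385] [ 0.441 -0.016  0.129] [0.477 0.034 0.148]
side blue 75 [309.7 229.6] [ 0.4556 -0.0464  0.1389] [ 0.441 -0.062  0.131] [ 0.476 -0.018  0.146]
side yel 91 [362.6 228.6] [ 0.6125 -0.1338  0.1487] [ 0.588 -0.158  0.139] [ 0.637 -0.107  0.154]
2571 0.13461429141860168 ((0.5529261827468872, -0.025637805461883545), (0.22619391977787018, 0.6541107892990112), 1.584911823272705)
high 64 [305. 151.] [0.605 0.287 0.2  ] [0.594 0.279 0.176] [0.622 0.298 0.216]
high 181 [334. 195.] [ 0.562 -0.013  0.237] [ 0.54  -0.076  0.177] [0.605 0.068 0.251]
```

View pics/c.png

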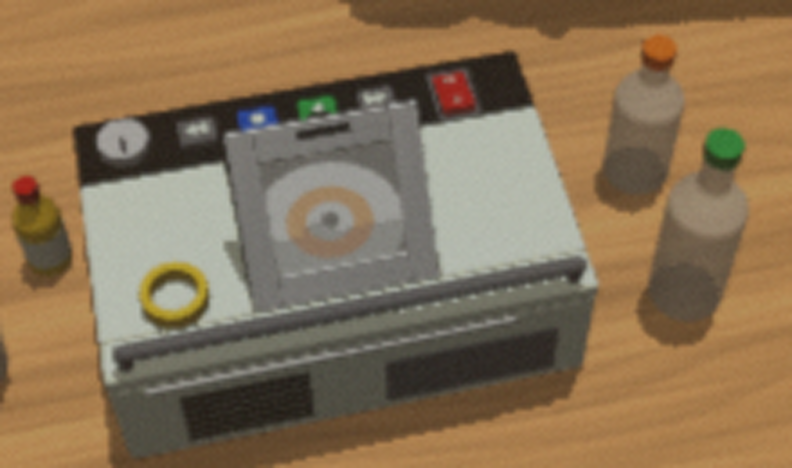

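The crop shows the lid raised and leaning away, its upper (outer) face to the rear. The rocker is top right at (453,92), play is partly hidden at (317,108), and the tape is at (173,293). I'll lift, close the fingers, square up and move over.

```bash
python3 -m handwheel '[{"offset":[0,0,-0.04],"angular":[0,0,-2.84],"hand":0},{"offset":[0,0,-0.04],"angular":[0,0,-2.84],"hand":0},{"offset":[0,0,-0.04],"angular":[0,0,-2.84],"hand":0},{"offset":[0,0,-0.04],"angular":[0,0,-2.84],"hand":0},{"offset":[0,0,-0.04],"angular":[0,0,-2.84],"hand":0}]'
for i in 1 2; do python3 -m handwheel '[{"offset":[-0.022,-0.039,0],"angular":[0,0,0],"hand":0},{"offset":[-0.022,-0.039,0],"angular":[0,0,0],"hand":0},{"offset":[-0.022,-0.039,0],"angular":[0,0,0],"hand":0},{"offset":[-0.022,-0.039,0],"angular":[0,0,0],"hand":0},{"offset":[-0.022,-0.039,0],"angular":[0,0,0],"hand":0}]'; done
```

```text
t: 0.6
tool_pos: [0.1948, 0.6458, 0.4325]
tcp_rot: [-0.0, 0.022, 1.0, -0.0]
contact_force: [-0.2, 1.5, -0.2]
width: 0.144
grasp_force: 0.0
t: 1.1
tool_pos: [0.2965, 0.4445, 0.4309]
tcp_rot: [-0.0, 0.023, 1.0, -0.0]
contact_force: [0.4, -0.1, 0.4]
width: 0.003
grasp_force: 0.0
t: 1.6
tool_pos: [0.3974, 0.2448, 0.4311]
tcp_rot: [-0.0, 0.023, 1.0, -0.0]
contact_force: [0.2, 0.7, 0.6]
width: 0.002
grasp_force: 0.0
```

```bash
python3 -m handwheel '[{"offset":[-0.02,-0.037,0],"angular":[0,0,0],"hand":0},{"offset":[-0.02,-0.037,0],"angular":[0,0,0],"hand":0},{"offset":[-0.02,-0.037,0],"angular":[0,0,0],"hand":0},{"offset":[-0.02,-0.037,0],"angular":[0,0,0],"hand":0},{"offset":[-0.02,-0.037,0],"angular":[0,0,0],"hand":0}]'
cat > m.py <<'E'
from h import *
import sys
def go(f):
    im,d,W=snap("wrist",f); np.savez("w.npz",im=im,W=W)
    hsv=cv2.cvtColor(im,cv2.COLOR_RGB2HSV);H,S,V=hsv[...,0],hsv[...,1],hsv[...,2]
    x0=(W[...,2]>.12)&(W[...,2]<.17)
    for c,m in dict(red=((H<8)|(H>172))&(S>150),green=(H>45)&(H<85)&(S>100),blue=(H>100)&(H<125)&(S>120),yel=(H>22)&(H<35)&(S>120)).items():
        m=(m&x0).astype(np.uint8)
        k,l,st,ce=cv2.connectedComponentsWithStats(m)
        for i in range(1,k):
            if st[i,4]>60: print(c,st[i,4],ce[i].round(1),np.nanmedian(W[l==i],0).round(4),[a.round(3) for a in cv2.minAreaRect(W[l==i][:,:2].astype(np.float32))[:2] for a in a],np.nanmin(W[l==i],0).round(3),np.nanmax(W[l==i],0).round(3))
    s=arm.read_state();print(s["t"],s["tool_pos"],s["contact_force"])
go(sys.argv[1])
E
python3 m.py w1.png
```

```text
t: 2.1
tool_pos: [0.4888, 0.0557, 0.4311]
tcp_rot: [-0.0, 0.022, 1.0, 0.0]
contact_force: [1.0, -0.2, -1.0]
width: -0.001
grasp_force: 0.0Traceback (most recent call last):
  File "m.py", line 13, in <module>
    go(sys.argv[1])
    ~~^^^^^^^^^^^^^
  File "m.py", line 11, in go
    if st[i,4]>60: print(c,st[i,4],ce[i].round(1),np.nanmedian(W[l==i],0).round(4),[a.round(3) for a in cv2.minAreaRect(W[l==i][:,:2].astype(np.float32))[:2] for a in a],np.nanmin(W[l==i],0).round(3),np.nanmax(W[l==i],0).round(3))
                                                                                    ^^^^^^^
AttributeError: 'float' object has no attribute 'round'
```

View pics/w1.png

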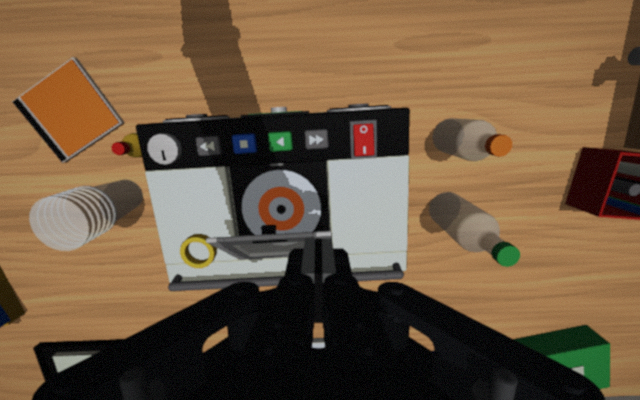

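The wrist view shows all the keys: rocker (364,140) with its bar (on) half at (365,150), play (280,142), stop (244,144), lid edge on row about 238 and the tape at (198,252).

```bash
sed -i 's/\[a.round(3) for a in .*\[:2\] for a in a\]/np.round(np.ravel(cv2.minAreaRect(W[l==i][:,:2].astype(np.float32))[:2]),3)/' m.py
sed -i 's/im,d,W=snap("wrist",f); np.savez("w.npz",im=im,W=W)/z=np.load("w.npz");im,W=z["im"],z["W"]/' m.py; python3 m.py x
python3 - <<'E'
import numpy as np
W=np.load("w.npz")["W"]
for c in(70,100,138,138): pass
for (u,v) in [(163,149),(208,146),(316,139),(364,150),(364,129),(372,200),(190,200)]: print(u,v,W[v-1:v+2,u-1:u+2].reshape(-1,3).mean(0).round(4))
# lid: front edge and surface
q=(W[...,2]>.175)&(W[...,2]<.27);q[:,345:]=False;q[:220]=False;q[262:]=False;q[:,:200]=False;q[245:,285:]=False
p=W[q];t=p[p[:,2]>p[:,2].max()-.012];print(len(p),p.min(0),p.max(0),np.median(t,0),np.polyfit(t[:,1],t[:,0],1))
s=np.load("scene1.npz")["W"].reshape(-1,3)
s=s[(s[:,2]>.165)&(s[:,2]<.245)&(abs(s[:,1]+.004)<.075)&(s[:,0]>.5)&(s[:,0]<.65)]
A=np.c_[s[:,:2],np.ones(len(s))]
for _ in range(3):
    k=np.linalg.lstsq(A,s[:,2],rcond=None)[0];r=abs(A@k-s[:,2]);g=r<.006;A,s=A[g],s[g]
print(len(s),k,"angle",np.arctan(np.hypot(*k[:2])),"yaw",np.arctan2(-k[1],-k[0]),"x at z.135,y=-.004",(.135-k[2]-k[1]*-.004)/k[0])
E
```

```text
red 523 [363.4 140.4] [0.4624 0.119  0.1423] [0.461 0.12  0.027 0.042] [0.44  0.106 0.136] [0.482 0.133 0.147]
green 475 [279.7 141. ] [0.4576 0.0043 0.1426] [0.459 0.004 0.029 0.036] [ 0.444 -0.014  0.133] [0.473 0.022 0.145]
blue 480 [244.1 143.2] [ 0.4584 -0.0441  0.1424] [ 0.461 -0.046  0.038  0.033] [ 0.443 -0.066  0.133] [ 0.477 -0.027  0.145]
yel 467 [196.6 252.1] [ 0.6167 -0.1319  0.1506] [ 0.615 -0.131  0.049  0.048] [ 0.591 -0.156  0.138] [ 0.64  -0.106  0.153]
2.15 [0.49099208 0.04804058 0.43133494] [ 1.26507438 -6.27715587  0.31137073]
163 149 [ 0.4608 -0.1539  0.1488]
208 146 [ 0.46   -0.094   0.1435]
316 139 [0.4571 0.0547 0.144 ]
364 150 [0.4748 0.1199 0.1451]
364 129 [0.4469 0.1206 0.1407]
372 200 [0.55   0.1329 0.135 ]
190 200 [ 0.538  -0.1346  0.1354]
1817 [ 0.54270889 -0.0761301   0.17507633] [0.6098451  0.06674894 0.25099545] [ 0.55490737 -0.00381852  0.24687721] [-0.01814216  0.55506887]
1685 [-1.410867   -0.01965345  1.03347675] angle 0.9542451048097123 yaw 0.013929148520298647 x at z.135,y=-.004 0.6368816888965897
```

```bash
python3 -m handwheel '[{"offset":[-0.02,-0.011,0.02],"angular":[0,0,-0.7],"hand":0},{"offset":[-0.02,-0.011,0.025],"angular":[0,0,-0.7],"hand":0},{"offset":[-0.02,-0.011,0.03],"angular":[0,0,-0.7],"hand":0},{"offset":[-0.02,-0.011,0.03],"angular":[0,0,-0.7],"hand":0},{"offset":[-0.017,-0.01,0.02],"angular":[0,0,-0.7],"hand":0}]'
python3 -m handwheel '[{"offset":[0,0,0.01],"angular":[0,0,0],"hand":0},{"offset":[0,0,0.01],"angular":[0,0,0],"hand":0},{"offset":[0,0,0.01],"angular":[0,0,0],"hand":0},{"offset":[0,0,0.01],"angular":[0,0,0],"hand":0},{"offset":[0,0,0.01],"angular":[0,0,0],"hand":0}]'
```

```text
t: 2.65
tool_pos: [0.5842, 0.0012, 0.3036]
tcp_rot: [-0.001, -0.008, 1.0, -0.0]
contact_force: [-0.8, 0.6, -0.5]
width: -0.002
grasp_force: 0.0
t: 3.15
tool_pos: [0.5843, 0.0021, 0.2562]
tcp_rot: [0.0, -0.008, 1.0, 0.0]
contact_force: [0.2, 0.9, 0.2]
width: 0.004
grasp_force: 0.0
```

```bash
python3 -m handwheel '[{"offset":[0.004,-0.003,0.01],"angular":[0,0,0],"hand":0},{"offset":[0.003,-0.003,0.012],"angular":[0,0,0],"hand":0},{"offset":[0.008,0,0.007],"angular":[0,0,0],"hand":0},{"offset":[0.008,0,0.007],"angular":[0,0,0],"hand":0},{"offset":[0.008,0,0.007],"angular":[0,0,0],"hand":0}]'
python3 -m handwheel '[{"offset":[0.005,0,0.006],"angular":[0,0,0],"hand":0},{"offset":[0.005,0,0.006],"angular":[0,0,0],"hand":0},{"offset":[0.005,0,0.006],"angular":[0,0,0],"hand":0},{"offset":[0.004,0,0.007],"angular":[0,0,0],"hand":0},{"offset":[0.003,0,0.006],"angular":[0,0,0],"hand":0}]'
python3 - <<'E'
from h import *
snap("wrist","w2.png")
E
```

```text
t: 3.65
tool_pos: [0.5529, -0.0051, 0.2129]
tcp_rot: [0.0, -0.008, 1.0, 0.0]
contact_force: [-0.2, -0.7, 0.2]
width: 0.001
grasp_force: 0.2
t: 4.15
tool_pos: [0.5313, -0.0053, 0.1818]
tcp_rot: [0.0, -0.008, 1.0, 0.0]
contact_force: [-0.2, 0.4, 0.5]
width: -0.001
grasp_force: 0.3
```

View pics/w2.png

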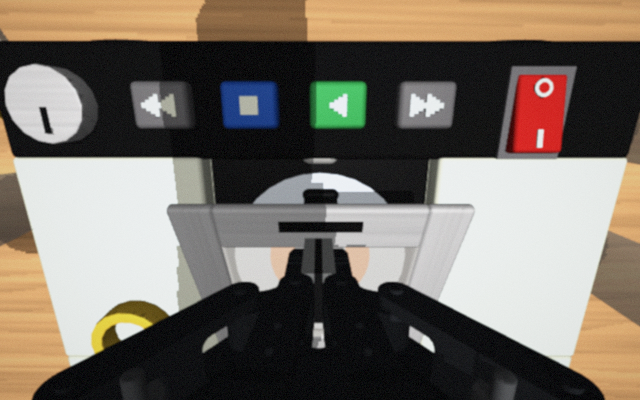

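The lid is moving down under the finger, centred: front edge on row about 208, finger at (320,195). Carry on to shut.

```bash
python3 -m handwheel '[{"offset":[0.004,0,0.008],"angular":[0,0,0],"hand":0},{"offset":[0.004,0,0.008],"angular":[0,0,0],"hand":0},{"offset":[0.004,0,0.008],"angular":[0,0,0],"hand":0},{"offset":[0.003,0,0.009],"angular":[0,0,0],"hand":0},{"offset":[0.002,0,0.008],"angular":[0,0,0],"hand":0}]'
python3 -m handwheel '[{"offset":[0.001,0,0.002],"angular":[0,0,0],"hand":0},{"offset":[0,0,0.002],"angular":[0,0,0],"hand":0},{"offset":[0,0,0.001],"angular":[0,0,0],"hand":0},{"offset":[0,0,0.001],"angular":[0,0,0],"hand":0},{"offset":[0,0,0],"angular":[0,0,0],"hand":0}]'
```

```text
t: 4.7
tool_pos: [0.5149, -0.0057, 0.1409]
tcp_rot: [0.001, -0.008, 1.0, 0.0]
contact_force: [1.6, 0.7, 2.7]
width: -0.002
grasp_force: 1.5
t: 5.2
tool_pos: [0.5135, -0.0057, 0.1352]
tcp_rot: [-0.0, -0.008, 1.0, -0.0]
contact_force: [-0.2, -0.3, 0.5]
width: -0.002
grasp_force: 0.0
```

```bash
python3 -m handwheel '[{"offset":[0,0,0.0005],"angular":[0,0,0],"hand":0},{"offset":[0,0,0.0005],"angular":[0,0,0],"hand":0},{"offset":[0,0,0.0005],"angular":[0,0,0],"hand":0},{"offset":[0,0,0],"angular":[0,0,0],"hand":0},{"offset":[0,0,0],"angular":[0,0,0],"hand":0}]'
python3 -m handwheel '[{"offset":[0,0,-0.01],"angular":[0,0,0],"hand":0},{"offset":[0,0,-0.02],"angular":[0,0,0],"hand":0},{"offset":[0,0,-0.03],"angular":[0,0,0],"hand":0},{"offset":[0,0.02,-0.03],"angular":[0,0,0],"hand":0},{"offset":[0.01,0.03,-0.02],"angular":[0,0,0],"hand":0}]'
sed -i 's/z=np.load("w.npz");im,W=z\["im"\],z\["W"\]/im,d,W=snap("wrist",f)/' m.py; python3 m.py w3.png
python3 - <<'E'
from h import *
im,d,W=snap("scene","s2.png")
p=W[(abs(W[...,0]-.55)<.09)&(abs(W[...,1]+.005)<.05)][:,2]
print(np.nanpercentile(p,[5,50,95]))
E
```

```text
t: 5.7
tool_pos: [0.5137, -0.0057, 0.1339]
tcp_rot: [0.0, -0.008, 1.0, 0.0]
contact_force: [-0.8, -0.1, 1.6]
width: 0.001
grasp_force: 0.8
t: 6.2
tool_pos: [0.5044, 0.0428, 0.2467]
tcp_rot: [0.002, -0.006, 1.0, -0.0]
contact_force: [0.5, -0.4, 0.6]
width: -0.004
grasp_force: 0.0
red 1650 [414.9 146.4] [0.4617 0.1183 0.1421] [0.461 0.12  0.043 0.03 ] [0.44  0.105 0.136] [0.482 0.135 0.147]
green 1339 [270.2 139.8] [0.4573 0.0044 0.1427] [0.459 0.004 0.029 0.036] [ 0.444 -0.014  0.133] [0.473 0.022 0.145]
blue 1358 [208.1 139.8] [ 0.4577 -0.0428  0.1426] [ 0.459 -0.047  0.038  0.03 ] [ 0.444 -0.066  0.133] [ 0.474 -0.028  0.145]
yel 1431 [124.2 311.5] [ 0.6116 -0.1328  0.1503] [ 0.613 -0.132  0.046  0.051] [ 0.59  -0.156  0.135] [ 0.64  -0.106  0.153]
6.25 [0.50361281 0.04970716 0.2485874 ] [-0.54575524  4.36412378  0.91437401]
[0.13297584 0.41750033 0.63797464]
```

View pics/w3.png

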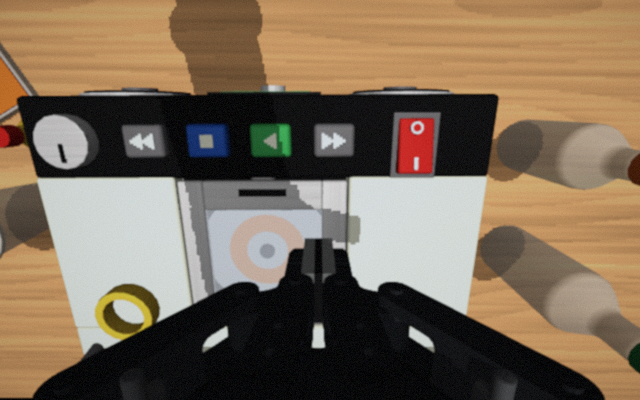

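The lid lies flush and shut (rows 180-290). The rocker is at (415,146), still off. Now over the bar half of the rocker.

```bash
python3 -m handwheel '[{"offset":[0.006,0.018,0.01],"angular":[0,0,0],"hand":0},{"offset":[0.006,0.018,0.015],"angular":[0,0,0],"hand":0},{"offset":[0.006,0.017,0.02],"angular":[0,0,0],"hand":0},{"offset":[0.006,0.016,0.02],"angular":[0,0,0],"hand":0},{"offset":[0,0,0.015],"angular":[0,0,0],"hand":0}]'
python3 - <<'E'
from h import *
im,d,W=snap("wrist")
p=W[(W[...,0]>.5)&(W[...,0]<.52)&(abs(W[...,1]+.02)<.04)]
print("lid z",np.nanpercentile(p[:,2],[10,50,90]),len(p)); s=arm.read_state();print(s["tool_pos"],s["contact_force"])
E
```

```text
t: 6.8
tool_pos: [0.4764, 0.1145, 0.1627]
tcp_rot: [-0.001, -0.01, 1.0, 0.0]
contact_force: [0.6, 0.2, 0.4]
width: 0.003
grasp_force: 0.0
lid z [0.1338709  0.13476538 0.13588898] 3544
[0.47550476 0.11306514 0.16087059] [-0.59882889 -0.81602798 -1.22687079]
```

```bash
python3 -m handwheel '[{"offset":[-0.003,0.006,0],"angular":[0,0,0],"hand":0},{"offset":[0,0,0],"angular":[0,0,0],"hand":0},{"offset":[0,0,0.005],"angular":[0,0,0],"hand":0},{"offset":[0,0,0.005],"angular":[0,0,0],"hand":0},{"offset":[0,0,0.003],"angular":[0,0,0],"hand":0}]'
python3 -m handwheel '[{"offset":[0,0,0.001],"angular":[0,0,0],"hand":0},{"offset":[0,0,0.001],"angular":[0,0,0],"hand":0},{"offset":[0,0,0.001],"angular":[0,0,0],"hand":0},{"offset":[0,0,0.001],"angular":[0,0,0],"hand":0},{"offset":[0,0,0.001],"angular":[0,0,0],"hand":0}]'
```

```text
t: 7.35
tool_pos: [0.4805, 0.1185, 0.1505]
tcp_rot: [-0.0, -0.008, 1.0, 0.0]
contact_force: [-0.3, -0.1, 0.5]
width: -0.002
grasp_force: 0.0
t: 7.85
tool_pos: [0.4806, 0.1188, 0.1458]
tcp_rot: [0.0, -0.008, 1.0, 0.0]
contact_force: [-0.3, 0.4, 0.1]
width: -0.001
grasp_force: 0.0
```

```bash
for i in 1 2; do python3 -m handwheel '[{"offset":[0,0,0.0005],"angular":[0,0,0],"hand":0},{"offset":[0,0,0.001],"angular":[0,0,0],"hand":0},{"offset":[0,0,0.0005],"angular":[0,0,0],"hand":0},{"offset":[0,0,0.001],"angular":[0,0,0],"hand":0},{"offset":[0,0,0],"angular":[0,0,0],"hand":0}]';done
```

```text
t: 8.35
tool_pos: [0.481, 0.1188, 0.1429]
tcp_rot: [0.0, -0.008, 1.0, 0.0]
contact_force: [0.9, 0.2, 1.4]
width: 0.001
grasp_force: 0.9
t: 8.85
tool_pos: [0.4801, 0.1187, 0.14]
tcp_rot: [-0.001, -0.008, 1.0, 0.0]
contact_force: [-1.4, -0.7, 6.8]
width: 0.002
grasp_force: 3.5
```

```bash
python3 -m handwheel '[{"offset":[0,0,-0.005],"angular":[0,0,0],"hand":0},{"offset":[0,0,-0.01],"angular":[0,0,0],"hand":0},{"offset":[0.004,-0.025,-0.015],"angular":[0,0,0],"hand":0},{"offset":[0.004,-0.04,-0.01],"angular":[0,0,0],"hand":0},{"offset":[0.004,-0.03,0],"angular":[0,0,0],"hand":0}]'
python3 m.py w4.png
```

```text
t: 9.35
tool_pos: [0.4707, 0.0219, 0.1816]
tcp_rot: [0.001, -0.008, 1.0, 0.0]
contact_force: [0.2, 1.0, -0.5]
width: -0.001
grasp_force: 0.0
red 2617 [474.1 210.4] [0.4588 0.1172 0.142 ] [0.461 0.123 0.043 0.036] [0.439 0.105 0.134] [0.482 0.14  0.147]
green 2068 [290.1 204.4] [0.4556 0.0042 0.1427] [0.459 0.004 0.031 0.035] [ 0.443 -0.013  0.133] [0.475 0.021 0.145]
blue 2098 [211.  204.1] [ 0.4563 -0.0431  0.1426] [ 0.46  -0.047  0.031  0.036] [ 0.445 -0.065  0.133] [ 0.475 -0.028  0.145]
9.4 [0.46931972 0.01675605 0.18102425] [-1.54169708 -4.87207454 -0.62654531]
```

View pics/w4.png

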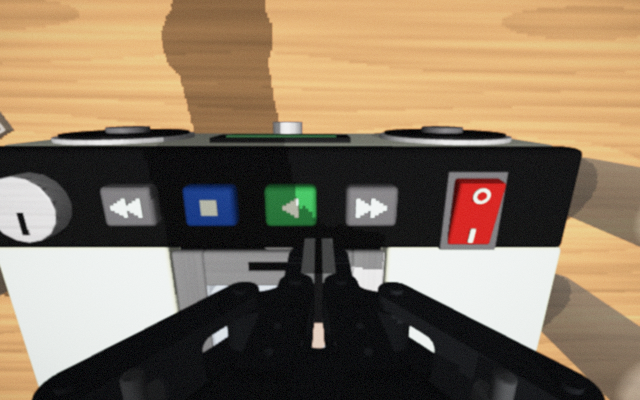

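The rocker is at (474,210), and the ring end now looks like the raised one. I'll check that by depth while moving over play at (290,204).

```bash
python3 -m handwheel '[{"offset":[0.006,-0.006,0],"angular":[0,0,0],"hand":0},{"offset":[0.005,-0.006,0],"angular":[0,0,0],"hand":0},{"offset":[0,0,0.01],"angular":[0,0,0],"hand":0},{"offset":[0,0,0.01],"angular":[0,0,0],"hand":0},{"offset":[0,0,0],"angular":[0,0,0],"hand":0}]'
python3 - <<'E'
from h import *
im,d,W=snap("wrist")
for x in(.445,.453,.461,.469,.477):
    p=W[(abs(W[...,0]-x)<.003)&(abs(W[...,1]-.12)<.008)]; print(x,np.nanmedian(p[:,2]).round(4))
p=W[(W[...,0]>.5)&(W[...,0]<.53)&(abs(W[...,1]-.045)<.018)];print("lid",np.nanmedian(p[:,2]))
print(arm.read_state()["tool_pos"])
E
```

```text
t: 9.9
tool_pos: [0.4582, 0.0121, 0.158]
tcp_rot: [-0.002, -0.009, 1.0, -0.0]
contact_force: [0.4, -0.9, -0.6]
width: 0.0
grasp_force: 0.0
0.445 0.1453
0.453 0.1438
0.461 0.1422
0.469 0.1409
0.477 0.1396
lid nan
[0.45864838 0.01196706 0.15865928]
  return np.nanmean(a, axis, out=out, keepdims=keepdims)
```

The rocker is on. Now press play.

```bash
python3 -m handwheel '[{"offset":[0,-0.004,0],"angular":[0,0,0],"hand":0},{"offset":[0,-0.004,0],"angular":[0,0,0],"hand":0},{"offset":[0,0,0],"angular":[0,0,0],"hand":0},{"offset":[0,0,0.005],"angular":[0,0,0],"hand":0},{"offset":[0,0,0.005],"angular":[0,0,0],"hand":0}]'
python3 -m handwheel '[{"offset":[0,0,0.003],"angular":[0,0,0],"hand":0},{"offset":[0,0,0.002],"angular":[0,0,0],"hand":0},{"offset":[0,0,0.002],"angular":[0,0,0],"hand":0},{"offset":[0,0,0.001],"angular":[0,0,0],"hand":0},{"offset":[0,0,0],"angular":[0,0,0],"hand":0}]'
```

```text
t: 10.45
tool_pos: [0.4596, 0.0035, 0.1496]
tcp_rot: [0.0, -0.008, 1.0, 0.0]
contact_force: [-0.9, 0.0, -1.3]
width: -0.002
grasp_force: 0.0
t: 10.95
tool_pos: [0.4593, 0.0035, 0.1418]
tcp_rot: [-0.0, -0.008, 1.0, 0.0]
contact_force: [-0.6, 0.6, 2.5]
width: 0.002
grasp_force: 1.3
```

```bash
python3 -m handwheel '[{"offset":[0,0,0.001],"angular":[0,0,0],"hand":0},{"offset":[0,0,0.001],"angular":[0,0,0],"hand":0},{"offset":[0,0,0.0005],"angular":[0,0,0],"hand":0},{"offset":[0,0,0.0005],"angular":[0,0,0],"hand":0},{"offset":[0,0,0],"angular":[0,0,0],"hand":0}]'
```

```text
t: 11.45
tool_pos: [0.4594, 0.0035, 0.139]
tcp_rot: [-0.0, -0.008, 1.0, 0.0]
contact_force: [-3.8, 0.0, 7.2]
width: -0.0
grasp_force: 3.7
```

```bash
python3 -m handwheel '[{"offset":[0,0,0.0005],"angular":[0,0,0],"hand":0},{"offset":[0,0,0.0005],"angular":[0,0,0],"hand":0},{"offset":[0,0,0],"angular":[0,0,0],"hand":0},{"offset":[0,0,0],"angular":[0,0,0],"hand":0},{"offset":[0,0,0],"angular":[0,0,0],"hand":0}]'
```

```text
t: 11.95
tool_pos: [0.4594, 0.0034, 0.1389]
tcp_rot: [-0.0, -0.008, 1.0, 0.001]
contact_force: [-7.4, -0.0, 19.5]
width: 0.001
grasp_force: 9.6
```

Bottomed out (the force rises with no further travel). Release and retreat.

```bash
python3 -m handwheel '[{"offset":[0,0,-0.003],"angular":[0,0,0],"hand":0},{"offset":[0,0,-0.01],"angular":[0,0,0],"hand":0},{"offset":[0,0,-0.03],"angular":[0,0,0],"hand":0},{"offset":[0,0,-0.05],"angular":[0,0,0],"hand":0},{"offset":[0,0,-0.05],"angular":[0,0,0],"hand":0}]'
python3 -m handwheel '[{"offset":[0,0,-0.05],"angular":[0,0,0],"hand":0},{"offset":[0,0,-0.03],"angular":[0,0,0],"hand":0},{"offset":[0,0,0],"angular":[0,0,0],"hand":0},{"offset":[0,0,0],"angular":[0,0,0],"hand":0},{"offset":[0,0,0],"angular":[0,0,0],"hand":0}]'
python3 m.py w5.png; python3 - <<'E'
from h import *
im,d,W=snap("wrist")
for n,x,y in(("lid",.515,-.045),("lid",.515,.04),("on",.477,.12),("ring",.446,.12),("play",.458,.004),("stop",.459,-.046),("back",.457,.054),("next",.46,-.096)):
    p=W[(abs(W[...,0]-x)<.005)&(abs(W[...,1]-y)<.008)]; print(n,np.nanmedian(p[:,2]).round(4))
E
```

```text
t: 12.45
tool_pos: [0.4589, 0.0029, 0.2824]
tcp_rot: [-0.0, -0.008, 1.0, -0.001]
contact_force: [1.2, 0.9, 0.1]
width: -0.003
grasp_force: 0.0
t: 12.95
tool_pos: [0.4587, 0.0033, 0.3595]
tcp_rot: [-0.001, -0.008, 1.0, -0.0]
contact_force: [0.4, 0.8, -0.1]
width: 0.002
grasp_force: 0.0
red 704 [415.8 174.6] [0.4602 0.1179 0.1421] [0.461 0.121 0.043 0.031] [0.439 0.105 0.135] [0.482 0.136 0.147]
green 625 [319. 171.] [0.4572 0.0036 0.1425] [0.458 0.005 0.031 0.035] [ 0.443 -0.012  0.133] [0.474 0.022 0.146]
blue 609 [276.9 170.8] [ 0.4576 -0.0447  0.1426] [ 0.459 -0.046  0.032  0.036] [ 0.444 -0.064  0.133] [ 0.476 -0.028  0.145]
yel 400 [208.4 282.2] [ 0.5995 -0.1374  0.1503] [ 0.606 -0.136  0.029  0.05 ] [ 0.59  -0.155  0.136] [ 0.629 -0.108  0.153]
13.0 [0.45861688 0.00331334 0.35938586] [ 0.01237271  0.77693663 -0.49225168]
lid 0.1347
lid 0.1346
on 0.1397
ring 0.1454
play 0.4034
stop 0.1447
back 0.1438
next 0.1434
```

View pics/w5.png

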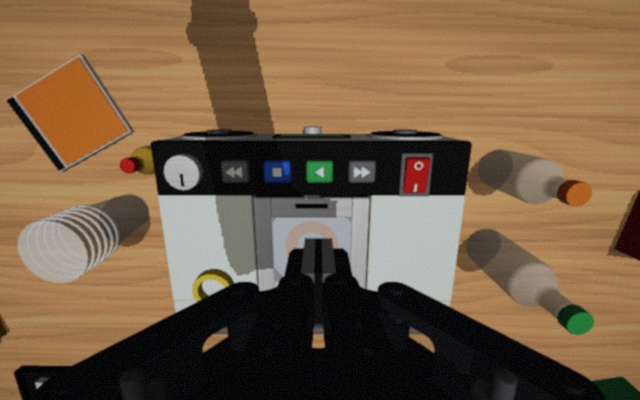

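The final view shows the lid shut, the rocker on at (416,174), play sprung back up at (319,171), and everything else standing where it was.

```bash
python3 -c "
from rig import arm
print(arm.job_done())"
```

```text
the job is handed in; nothing more can be done
None
```

Job handed in at about 13 s on the robot's clock: the lid is latched shut, the power rocker is on, play was pressed right down and sprang back, and the arm is clear with nothing else disturbed.

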